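# Set the voltage dial to the red mark and start the gel run

## Robot

A 7-joint arm with a two-finger parallel gripper is mounted at the origin on the work surface. World frame = base frame: x ahead of the robot, y to its left, z up, the work surface at z = 0. Lengths are in m, angles in degrees, forces in N, time in s.
With the tool pointing down it reaches from about 0.425 to 1.025 m from the base axis. Payload 3.6 kg.
Tool frame: the origin (TCP) lies on the centre line of the jaws, within the pads' length; the fingertips stand 22 mm ahead of it and the grasp point (between the pads) lies 3 mm ahead of it; z points along the fingers, y is the line along which they close (so a half turn about z gives the same grasp; the last joint's range is limited). The gripper opens to 85 mm and grips with 20 to 120 N. Pads are 22 mm wide; open, the fingers measure 114 mm over their backs; the gripper's body (76 mm by 85 mm) begins 54 mm behind the grasp point. The pads swing forward as they close: fully open they stand 13 mm farther back than shut.
Start: joints at [69.299, 33.873, 2.773, 92.16, -1.908, 54.013, -1.931], TCP at [0.192, -0.699, 0.253] pointing down, gripper open.
Joint ranges: [-153.93, 153.93], [-27.13, 128.08], [-72.61, 78.16], [10.71, 143.7], [-87.88, 267.88], [4.46, 118.87], [-176.78, 176.78]. Speed limits (degrees/s): [147.25, 147.25, 180, 180, 180, 180, 180].

## Interface

Orientations are given as a 3x3 rotation matrix whose columns are the frame's x, y, z axes.
In Python, from workcell import ctrl gives the robot as it stands.
- The arm moves only by the tool arm_command, never from a script. Its argument "series" is a list of rows, each a list of 3 entries, a list of its own where there are three numbers: the finger opening in m, from 0 to 0.0854, then the shift along the tool's x, y, z in m, then the turn about the tool's z in degrees. In form: [[grip, [tx, ty, tz], yaw], ...]. A call has 1 to 20 rows; each row is the pose to reach, as a shift and turn from the pose commanded when the call began, along the tool's axes at that moment; what a row does not reach only later rows make up. A row lasts 1/12 s, in which the tool goes at most 41.7 mm and 7.16 degrees, less where a joint would pass 70% of its speed; a pose out of reach is approached as far as the arm can. A call with a gripper value outside its range is refused whole. The fingers move at their own pace and stop on an object; "squeeze" is the grip in N (left out, the last holds). Time passes only in rows, so rows that repeat a pose let the fingers close. It gives the time, the measured TCP pose, the force, the opening and the grip force at its end, in the units of the state.
- ctrl.get_state(): the state, without advancing time (a new reading comes with each control period).
- ctrl.grab_frame(name): name is "side" or "top" or "wrist"; returns (picture, depth): 480x640x3 uint8, red, green, blue; 480x640 float32, m along the optical axis (not along the pixel's ray), 0 where there is no reading.
- ctrl.camera_model(name): a dict with "fovy" (degrees; the focal length in pixels is half the picture's height over the tangent of half this angle, whatever the lens; pixels are square), "cx", "cy" (the principal point, pixels), "pose" (4x4, takes a point from camera to world coordinates); the wrist camera has in their place "tool_from_camera" (4x4, takes a point from camera to tool coordinates, whose origin is the TCP and whose axes are the flange's). Camera axes: x right, y down, z forward; pixel columns grow to the right and rows downward; lengths in m; the calibration is good to about 2 mm. The wrist camera is an equidistant fisheye: a pixel r from the principal point sees the ray r / f radians off the axis. A picture is of the moment at which its call begins: read the wrist's pose just before it. camera_model takes no time and is no camera call.
- ctrl.close_job(): hands the job in; it is judged then, once.
The state is a dict: "clock": time; "joint_pos": joint angles; "qd": joint speeds; "effort": joint torques, N m; "tcp_pos": TCP position; "ee_rot": TCP orientation; "wrist_force": force on the tool from outside, world axes, zero at the start; "moment": the same for the moment, N m; "grip_width": finger opening in m; "grasp_force": force on a finger pad.
Only numpy, scipy, OpenCV 4.12 (cv2) and the standard library are available. Lean on these libraries where they do the work, as an engineer would, in place of code of your own. Each camera call takes 0.05 s, during which the arm holds its last target. There are 200 camera calls.

## Task

Push the black dial on top of the power supply round with a fingertip until its white index line lines up with the scale line at the red marker (not the blue one), then press the green start button all the way down and let it go. Do not start the supply before the dial is set, and leave the bottle, tube rack, foam box and gel tank where they stand.

Things in the scene. Friction and masses are not known exactly. Their poses are not given: they have to be found in the camera images.
- supply: cream bench power supply, a fixed box 240 x 340 x 85 mm (x, y, z); origin at the centre of its underside on the bench, z up, front faces its -x. Dial, scale ring and start button are on its flat top panel (85 mm above the bench); it stands somewhat turned and shifted each time
- dial_axis (a point): point on the dial's upright turning axis, on the dial's flat top face (103 mm above the bench). The dial is a black disc, radius 54 mm, 18 mm thick. This frame turns with the dial: its x axis points along the white index line, z up
- dial_index (a point): outer end of the white index line, at the dial's rim on its top face, 54 mm from the axis; the line is 4 mm wide and runs radially from 18 to 54 mm
- dial_peg (a point): centre of the top of the white round finger peg that stands on the dial's top face on the index line: diameter 12 mm, 24 mm tall (top 127 mm above the bench), 34 mm from the axis. Pushing it sideways turns the dial
- dial (a joint): dial angle, rad, grows anticlockwise seen from above; at 0 the index points to the supply's front (its -x); stops at -2.5 and +2.5, and the red marker is never nearer than 0.6 rad to a stop. The dial turns with steady friction (0.08 N m, about 2.4 N at the peg) and stays where it is left
- scale_ring: white flat scale ring lying on the panel around the dial, concentric with it, outer radius 78 mm, 3 mm thick, with black scale lines every 15 degrees outside the dial's rim; printed-flat, fixed, it cannot be felt or moved. Origin on the dial's axis at the panel
- red_marker: round red set marker, diameter 12 mm, 3 mm thick, on the scale ring at the outer end of a longer, bolder scale line, 70 mm from the dial's axis; origin at the centre of its underside, 88 mm above the bench. It may be on either side of the dial. Fixed, cannot be felt
- blue_marker: the same in blue on the other side of the dial, for another setting: not the target
- start_top (a point): centre of the top of the round green start button (radius 14 mm) in its black housing on the panel, beside the dial
- start (a joint): start button travel, m: 0 released, 0.006 fully down; springs back by itself; fully down takes 5 N
- dye_bottle: small upright bottle with a blue cap, radius 15 mm, 55 mm tall, standing loose on the supply's panel behind the button; origin at the centre of its underside; leave it alone
- tube_rack: orange tube rack 36 x 56 x 36 mm, standing loose on the supply's panel behind the button; origin at the centre of its underside; leave it alone
- foam_box: white foam ice box, open on top, 170 x 150 x 130 mm, loose on the bench to the left of the supply; origin at the centre of its underside; leave it alone
- gel_tank: clear plastic gel tank with a flat lid, 240 x 180 x 75 mm, with two plug posts rising to 105 mm, loose on the bench to the right; origin at the centre of its underside; leave it alone

How it is judged (in metres and radians):
On the way, in this order (a step that is already met when the one before it is completed fails the run):
1. the dial's index is lined up with the red marker's scale line (y of red_marker in the frame of dial_axis between -0.004 and 0.004 m and x of red_marker in the frame of dial_axis above 0.05 m), for 0.3 s.
2. the start button is pressed down with the dial set (all of step 1 and value of joint start above 0.0042 m), for 0.05 s.
At the end, for the whole second after the job is handed in: The dial rests with the red marker's centre within 4 mm sideways of the dial's index line prolonged outwards (about 3 degrees), the start button has been pressed at least 4.2 mm and has sprung back, and the bottle, tube rack, foam box and gel tank stand upright within 15 mm of their starting places (all of step 1 and velocity of joint dial between -0.05 and 0.05 rad/s and value of joint start below 0.0015 m and distance of each of dye_bottle, tube_rack, foam_box, gel_tank from where it was at the start of the episode below 0.015 m and angle between each of dye_bottle, tube_rack, foam_box, gel_tank's own z axis and vertical below 0.15 rad); the robot touches nothing.
It fails at once if the start button is pressed while the dial is not set to the red marker (value of joint start above 0.003 m and (y of red_marker in the frame of dial_axis above 0.006 m or y of red_marker in the frame of dial_axis below -0.006 m or x of red_marker in the frame of dial_axis below 0.05 m)).
It fails at once if the dye bottle is moved, lifted or tipped (distance of dye_bottle from where it was at the start of the episode above 0.015 m or angle between dye_bottle's own z axis and vertical above 0.15 rad).
It fails at once if the tube rack is moved, lifted or tipped (distance of tube_rack from where it was at the start of the episode above 0.015 m or angle between tube_rack's own z axis and vertical above 0.15 rad).
It fails at once if the foam box is moved, lifted or tipped (distance of foam_box from where it was at the start of the episode above 0.015 m or angle between foam_box's own z axis and vertical above 0.15 rad).
It fails at once if the gel tank is moved, lifted or tipped (distance of gel_tank from where it was at the start of the episode above 0.015 m or angle between gel_tank's own z axis and vertical above 0.15 rad).
It also fails if it takes over 48 s, if anything falls off the work surface, if the arm or the gripper's body presses on something with over 40 N, if the wrist force passes 120 N, or if a joint passes its speed limit or range.

## Working session

There is one attempt and no reset: what is moved stays moved. The work goes in short steps, Python scripts to look and compute and a tool call to move; the robot and the scene stay as the last step left them, time stands still between calls to the robot, and variables do not carry over. Pictures are saved under pics/ and viewed, at most 10 in all, crops included, and the job is handed in when it is done.

Besides the shell and the picture viewer there is one more tool, called after ">>>" as name(argument=value, ...) on one line, values as JSON. arm_command: Moves the arm, as the interface text tells. Its arguments: {"type":"object","properties":{"series":{"type":"array","items":{"type":"array"}},"squeeze":{"type":"number"}},"required":["series"]}

```bash
mkdir -p pics
cat > h.py <<'E'
import numpy as np, cv2
from workcell import ctrl
def save(n,f,crop=None):
    im=f[0][:,:,::-1]
    if crop: im=im[crop[1]:crop[3],crop[0]:crop[2]]
    cv2.imwrite('pics/'+n,im)
def ray(name,uv,st=None):
    m=ctrl.camera_model(name); f=240/np.tan(np.radians(m['fovy'])/2)
    uv=np.atleast_2d(np.float64(uv)); d=(uv-[m['cx'],m['cy']])/f
    if name=='wrist':
        r=np.linalg.norm(d,axis=1,keepdims=True); D=np.c_[d*np.sinc(r/np.pi),np.cos(r)]
        T=np.eye(4); T[:3,:3]=st['ee_rot']; T[:3,3]=st['tcp_pos']; P=T@m['tool_from_camera']
    else: D=np.c_[d,np.ones(len(d))]; P=np.array(m['pose'])
    return P[:3,3],D@P[:3,:3].T
def onz(name,uv,z,st=None):
    o,D=ray(name,uv,st); return o+D*((z-o[2])/D[:,2:])
E
python3 - <<'E'
from h import *
s=ctrl.get_state(); print(s)
f=ctrl.grab_frame('top'); save('top.png',f); np.save('top.npy',f[0])
print(ctrl.camera_model('top'))
E
```

```text
{'clock': 0.0, 'joint_pos': array([69.29917135, 33.92745556,  2.76516262, 92.2386694 , -1.90719469,
       54.01304002, -1.92894577]), 'qd': array([ 0.05396482, -0.00756623,  0.03428797,  0.11764137, -0.02842945,
       -0.0643309 ,  0.05083337]), 'effort': array([-1.53713531e-04, -5.48692203e+01,  1.54612429e+00, -1.98121959e+01,
        9.31483519e-03,  8.70151649e-03, -2.26974203e-05]), 'tcp_pos': array([ 0.1916556 , -0.69837391,  0.25210337]), 'ee_rot': array([[ 9.64315544e-01,  2.64754597e-01, -7.30737757e-04],
       [ 2.64755578e-01, -9.64313030e-01,  2.20536385e-03],
       [-1.20779722e-04, -2.32013354e-03, -9.99997301e-01]]), 'wrist_force': array([-0.89265689, -0.44594549,  0.0360476 ]), 'moment': array([-0.02238963, -0.01431807, -0.02137631]), 'grasp_force': 0.0, 'grip_width': 0.08515396151061454}
{'fovy': 43.99736279869402, 'cx': 325.4007159717903, 'cy': 245.6110908343697, 'pose': array([[ 0.01590081, -0.99906796,  0.04012938,  0.52439454],
       [-0.99985108, -0.01615682, -0.00606344, -0.0341911 ],
       [ 0.00670615, -0.04002699, -0.99917609,  1.50646007],
       [ 0.        ,  0.        ,  0.        ,  1.        ]])}
```

View pics/top.png

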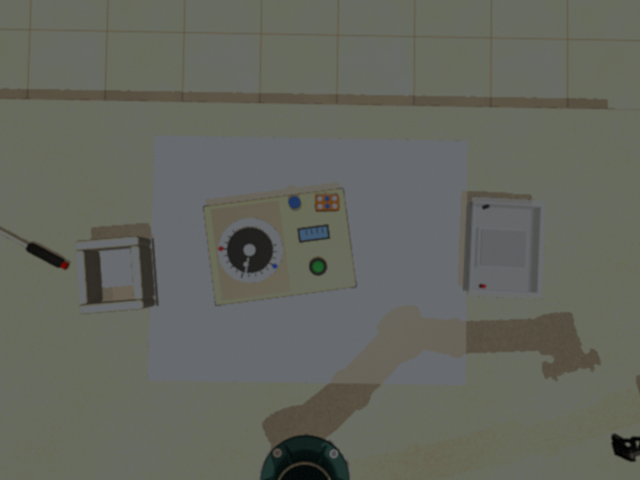

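The top view shows the dial at (249,250), red marker at (221,248), blue at (275,266), index pointing down to (246,272) and button at (318,266). Next I'll measure these.

```bash
cat > m.py <<'E'
from h import *
def blobs(im,lo,hi,amin=8):
    h=cv2.cvtColor(im,cv2.COLOR_RGB2HSV); m=cv2.inRange(h,lo,hi)
    n,_,s,c=cv2.connectedComponentsWithStats(m); return [(c[i],s[i,4]) for i in range(1,n) if s[i,4]>=amin]
E
python3 - <<'E'
from m import *
im=np.load('top.npy')
for n,lo,hi,z in [('red',(0,150,60),(8,255,255),.091),('blue',(105,130,60),(125,255,255),.091),('green',(50,100,40),(80,255,255),.1)]:
    for c,a in blobs(im,lo,hi): print(n,c.round(1),a,onz('top',c,z)[0].round(4))
# dial: dark blob
g=im.max(2); sub=(g<75).astype(np.uint8); sub[:, :200]=0
n,_,s,c=cv2.connectedComponentsWithStats(sub)
for i in range(1,n):
    if s[i,4]>300: print('dark',c[i],s[i])
k=cv2.resize(im[200:300,195:365],None,fx=4.5,fy=4.5,interpolation=cv2.INTER_CUBIC); cv2.imwrite('pics/topc.png',cv2.convertScaleAbs(k[:,:,::-1],alpha=1.4))
print(onz('top',(249,250),.103))
E
```

```text
red [220.3 248.1] 9 [0.5712 0.2073 0.091 ]
red [ 63.8 264.9] 38 [0.5253 0.5777 0.091 ]
red [482.5 285.5] 8 [ 0.4922 -0.4185  0.091 ]
blue [294.  201.9] 91 [0.6846 0.0339 0.091 ]
blue [274.5 265.8] 10 [0.5312 0.0776 0.091 ]
green [317.5 266.3] 117 [ 0.5315 -0.0249  0.1   ]
dark [467.4512987  244.41233766] [464 202   8  87 308]
dark [249.42327698 249.25487646] [ 224  227   50   46 1538]
dark [304.60276172 460.32305716] [ 260  433   90   47 3114]
dark [625.60606061 446.91077441] [611 434  29  28 594]
[[0.56747101 0.13754307 0.103     ]]
```

View pics/topc.png

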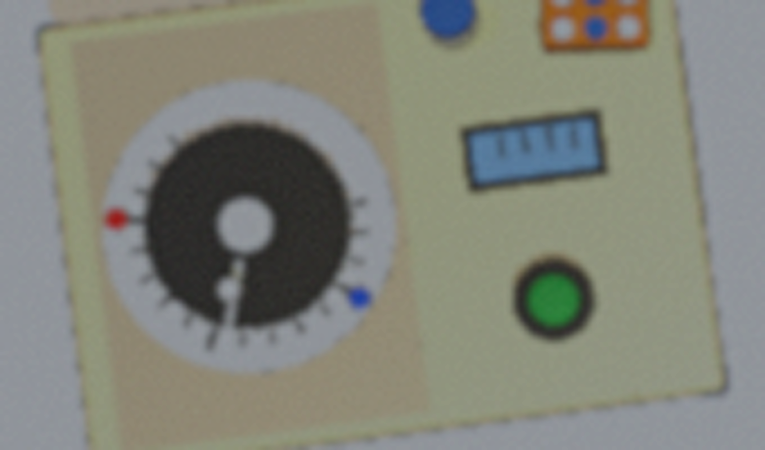

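>>> arm_command(series=[[0, [0.328, -0.219, -0.048], -67], [0, [0.328, -0.219, -0.048], -67], [0, [0.328, -0.219, -0.048], -67], [0, [0.328, -0.219, -0.048], -67], [0, [0.328, -0.219, -0.048], -67], [0, [0.328, -0.219, -0.048], -67], [0, [0.328, -0.219, -0.048], -67], [0, [0.328, -0.219, -0.048], -67], [0, [0.328, -0.219, -0.048], -67], [0, [0.522, -0.663, -0.048], -67], [0, [0.522, -0.663, -0.048], -67], [0, [0.522, -0.663, -0.048], -67], [0, [0.522, -0.663, -0.048], -67], [0, [0.522, -0.663, -0.048], -67], [0, [0.522, -0.663, -0.048], -67], [0, [0.522, -0.663, -0.048], -67], [0, [0.522, -0.663, -0.048], -67], [0, [0.522, -0.663, -0.048], -67], [0, [0.522, -0.663, -0.048], -67], [0, [0.522, -0.663, -0.048], -67]])

```text
clock: 1.72
tcp_pos: [0.5117, 0.0358, 0.3007]
ee_rot: [[0.133, 0.991, -0.001], [0.991, -0.133, -0.0], [-0.001, -0.001, -1.0]]
wrist_force: [0.6, -0.1, -0.5]
grip_width: -0.0001
grasp_force: 0.0
```

```bash
cat > look.py <<'E'
from m import *
import sys
def look(name):
    s=ctrl.get_state(); f=ctrl.grab_frame('wrist'); save(name+'.png',f); np.savez('last.npz',im=f[0],d=f[1])
    print(s['clock'],s['tcp_pos'].round(4),'heading',np.degrees(np.arctan2(s['ee_rot'][1,0],s['ee_rot'][0,0])).round(2),'j',s['joint_pos'].round(0),s['wrist_force'].round(1),s['grip_width'])
    import pickle; pickle.dump(s,open('s.pkl','wb')); return s,f[0]
def auto(s,im):
    for n,lo,hi,z in [('red',(0,150,60),(8,255,255),.091),('blue',(105,130,60),(125,255,255),.091),('green',(50,100,40),(80,255,255),.1)]:
        for c,a in blobs(im,lo,hi,40): print(n,c.round(1),a,onz('wrist',c,z,s)[0].round(4))
if __name__=='__main__': auto(*look(sys.argv[1]))
E
python3 look.py w1; python3 -c "
from h import *
print(ctrl.camera_model('wrist'))"
```

```text
1.7167 [0.5117 0.0358 0.3007] heading 82.33 j [ 13.  17. -27. 116.  10.  50. -28.] [ 0.6 -0.1 -0.5] -9.77430021127291e-05
red [369.6  11.1] 42 [0.5712 0.2113 0.091 ]
blue [344.8 155. ] 72 [0.5321 0.0831 0.091 ]
blue [523.7 197.6] 543 [0.7061 0.0244 0.091 ]
blue [523. 269.] 45 [ 0.708  -0.0535  0.091 ]
blue [507.1 272.6] 48 [ 0.6884 -0.0544  0.091 ]
green [359.3 267.5] 742 [ 0.5326 -0.0213  0.1   ]
{'fovy': 65.70646984690485, 'cx': 328.8239925272123, 'cy': 237.43790518178363, 'tool_from_camera': array([[ 1.01189223e-04, -9.53314286e-01, -3.01979902e-01,
         7.79632917e-02],
       [ 9.99999757e-01, -1.11711047e-04,  6.87744229e-04,
        -3.86176541e-04],
       [-6.89370890e-04, -3.01979899e-01,  9.53314044e-01,
        -1.21449839e-01],
       [ 0.00000000e+00,  0.00000000e+00,  0.00000000e+00,
         1.00000000e+00]])}
```

View pics/w1.png

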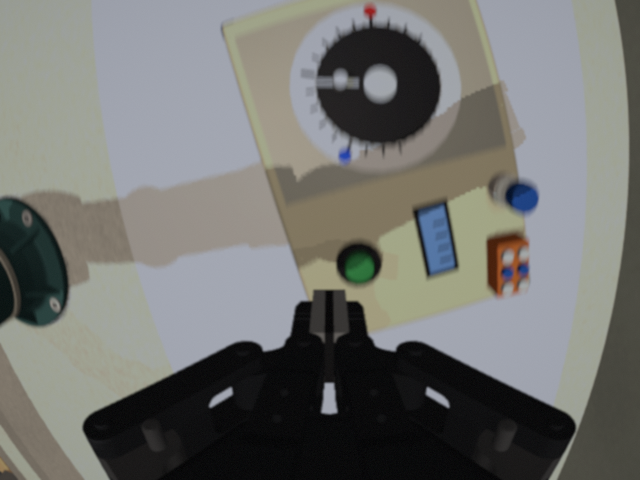

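The wrist view shows the dial centred at about (379,84), the hub, the peg at (341,78) with the index running left, the red marker at (370,11) and the button at (359,264). I'll fit the dial rim and find the index and peg.

```bash
cat > dial.py <<'E'
from look import *
from scipy.optimize import least_squares
def fit(P,w=None):
    r=least_squares(lambda q:np.hypot(P[:,0]-q[0],P[:,1]-q[1])-q[2],[P[:,0].mean(),P[:,1].mean(),.054],loss='soft_l1',f_scale=.002); return r.x
def rect(s,im,z,c,half=.1,res=.0005):
    # resample plane z (x up, y left) for inspection
    n=int(2*half/res); 
    m=ctrl.camera_model('wrist'); T=np.eye(4);T[:3,:3]=s['ee_rot'];T[:3,3]=s['tcp_pos'];C=np.linalg.inv(T@m['tool_from_camera'])
    xs=c[0]+half-res*np.arange(n); ys=c[1]+half-res*np.arange(n); Y,X=np.meshgrid(ys,xs)
    p=np.stack([X,Y,np.full_like(X,z),np.ones_like(X)],-1)@C.T; r=np.hypot(p[...,0],p[...,1]); th=np.arctan2(r,p[...,2]); f=240/np.tan(np.radians(m['fovy'])/2)
    return cv2.remap(im,(m['cx']+f*th*p[...,0]/r).astype(np.float32),(m['cy']+f*th*p[...,1]/r).astype(np.float32),cv2.INTER_LINEAR)
if __name__=='__main__':
    import pickle; s=pickle.load(open('s.pkl','rb')); im=np.load('last.npz')['im']; c=np.array([.568,.138])
    a=rect(s,im,.103,c); g=a.max(2)
    k=cv2.morphologyEx((g<70).astype(np.uint8),cv2.MORPH_OPEN,np.ones((9,9)))
    n,_,st,ce=cv2.connectedComponentsWithStats(k); i=1+st[1:,4].argmax(); ct=max(cv2.findContours((_==i).astype(np.uint8),0,1)[0],key=len)
    hull=cv2.convexHull(ct)[:,0]; P=np.c_[c[0]+.1-.0005*hull[:,1],c[1]+.1-.0005*hull[:,0]]; q=fit(P); print('dial circle',q.round(4))
    cv2.imwrite('pics/'+sys.argv[1],cv2.resize(np.hstack([a,rect(s,im,.089,c)])[:,:,::-1],(800,400)))
E
python3 dial.py r1.png
```

```text
dial circle [0.5688 0.1421 0.0523]
```

View pics/r1.png

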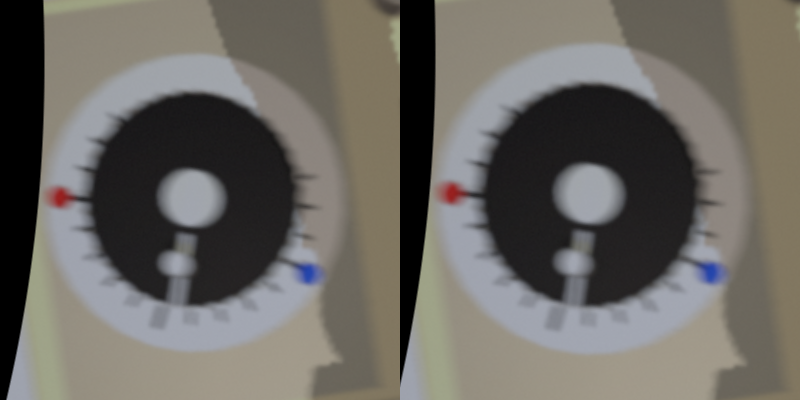

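>>> arm_command(series=[[0, [0.07, 0.005, 0.09], 0], [0, [0.07, 0.005, 0.09], 0], [0, [0.07, 0.005, 0.09], 0], [0, [0.07, 0.005, 0.09], 0], [0, [0.07, 0.005, 0.09], 0], [0, [0.07, 0.005, 0.09], 0]])

```text
clock: 2.27
tcp_pos: [0.5266, 0.1017, 0.2112]
ee_rot: [[0.134, 0.991, -0.0], [0.991, -0.134, -0.001], [-0.001, -0.0, -1.0]]
wrist_force: [-0.4, -0.5, 0.6]
grip_width: -0.0004
grasp_force: 0.0
```

```bash
python3 look.py w2; sed -i 's/np.array(\[.568,.138\])/np.array([.569,.141])/' dial.py; python3 dial.py r2.png
```

```text
2.2667 [0.5266 0.1017 0.2112] heading 82.31 j [  3.  25. -25. 118.  16.  40. -40.] [-0.4 -0.5  0.6] -0.00042933991941642574
red [375.5  72.5] 198 [0.5708 0.2085 0.091 ]
blue [340.  268.1] 173 [0.5312 0.0796 0.091 ]
blue [554.2 320. ] 1131 [0.7102 0.0024 0.091 ]
blue [543.6 384.6] 99 [ 0.7124 -0.0729  0.091 ]
blue [525.8 389.3] 86 [ 0.6922 -0.0725  0.091 ]
dial circle [0.5683 0.1386 0.0533]
```

View pics/r2.png

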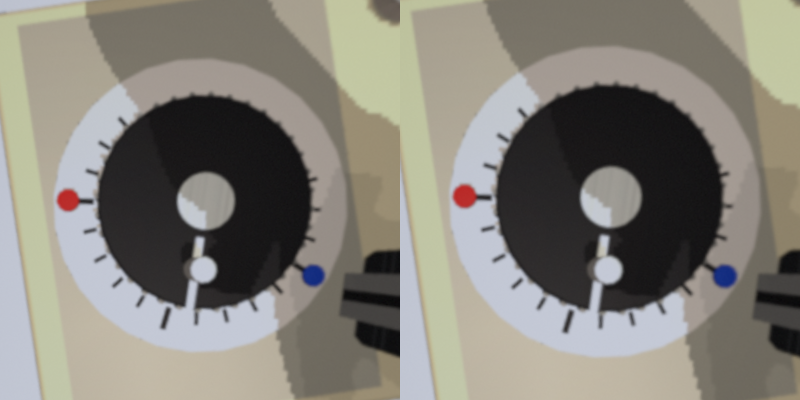

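>>> arm_command(series=[[0, [0.0135, 0.002, 0.03], 0], [0, [0.0135, 0.002, 0.06], 0], [0, [0.0135, 0.002, 0.08], 0], [0, [0.0135, 0.002, 0.08], 0], [0, [0.0135, 0.002, 0.08], 0], [0, [0.0135, 0.002, 0.08], 0]])

```text
clock: 2.82
tcp_pos: [0.5316, 0.1152, 0.1328]
ee_rot: [[0.135, 0.991, 0.003], [0.991, -0.135, 0.0], [0.001, 0.003, -1.0]]
wrist_force: [0.6, -0.4, -0.1]
grip_width: 0.0
grasp_force: 0.0
```

```bash
cat > arc.py <<'E'
from h import *
import sys
ax=np.array([.5683,.1386]); s=ctrl.get_state(); R=s['ee_rot'][:2,:2]; p=s['tcp_pos'][:2]
h0=np.degrees(np.arctan2(R[1,0],R[0,0])); print(s['clock'],s['tcp_pos'].round(4),h0,s['wrist_force'].round(1))
off=float(sys.argv[1])
for th in map(float,sys.argv[2:]):
    a=np.radians(th); e=np.array([np.cos(a),np.sin(a)]); t=np.array([e[1],-e[0]])
    d=ax+.034*e-off*t-p; print(th,(R.T@d).round(4),round(h0-(th-90),1))
E
python3 arc.py .017 171.8 165 159 153 147 141 135 129 123 117 111 105 99 96 93 90 88
```

```text
2.8167 [0.5316 0.1152 0.1328] 82.25618392194505 [ 0.6 -0.4 -0.1]
171.8 [ 0.0114 -0.0009] 0.5
165.0 [ 0.0155 -0.0027] 7.3
159.0 [ 0.0193 -0.0038] 13.3
153.0 [ 0.0233 -0.0045] 19.3
147.0 [ 0.0272 -0.0048] 25.3
141.0 [ 0.0312 -0.0047] 31.3
135.0 [ 0.0351 -0.0042] 37.3
129.0 [ 0.039  -0.0032] 43.3
123.0 [ 0.0428 -0.0019] 49.3
117.0 [ 0.0463 -0.0002] 55.3
111.0 [0.0497 0.0019] 61.3
105.0 [0.0529 0.0044] 67.3
99.0 [0.0558 0.0071] 73.3
96.0 [0.0571 0.0086] 76.3
93.0 [0.0583 0.0101] 79.3
90.0 [0.0595 0.0118] 82.3
88.0 [0.0602 0.0129] 84.3
```

>>> arm_command(series=[[0, [0.006, 0, 0], 0], [0, [0.0114, -0.001, 0], 0.5], [0, [0.0135, -0.002, 0], 4], [0, [0.0155, -0.0027, 0], 7.3], [0, [0.0174, -0.0033, 0], 10.3], [0, [0.0193, -0.0038, 0], 13.3], [0, [0.0233, -0.0045, 0], 19.3], [0, [0.0272, -0.0048, 0], 25.3], [0, [0.0312, -0.0047, 0], 31.3], [0, [0.0351, -0.0042, 0], 37.3], [0, [0.039, -0.0032, 0], 43.3], [0, [0.0428, -0.0019, 0], 49.3], [0, [0.0463, -0.0002, 0], 55.3], [0, [0.0497, 0.0019, 0], 61.3], [0, [0.0529, 0.0044, 0], 67.3], [0, [0.0529, 0.0044, 0], 67.3], [0, [0.0529, 0.0044, 0], 67.3]])

```text
clock: 4.23
tcp_pos: [0.5415, 0.1684, 0.1317]
ee_rot: [[0.965, 0.263, 0.0], [0.263, -0.965, 0.0], [0.001, -0.0, -1.0]]
wrist_force: [-0.7, -0.2, 0.6]
grip_width: 0.0002
grasp_force: 0.7
```

```bash
python3 look.py w3; python3 dial.py r3.png; python3 arc.py .017 105 102 99 96 94 92 90 88
```

```text
4.2333 [0.5415 0.1684 0.1317] heading 15.24 j [-20.  32.  -2. 118.   2.  30. -99.] [-0.7 -0.2  0.6] 0.0002122059610529196
red [261.9 210.3] 453 [0.5708 0.2086 0.091 ]
blue [480.3 339.6] 254 [0.5314 0.08   0.091 ]
green [607.3 366.6] 1055 [ 0.5309 -0.025   0.1   ]
dial circle [0.5108 0.1418 0.1049]
4.2833 [0.5415 0.1684 0.1316] 15.231279660883088 [-1.5 -0.2  0.9]
105.0 [0.0012 0.0017] 0.2
102.0 [0.003  0.0009] 3.2
99.0 [0.0048 0.0002] 6.2
96.0 [ 0.0067 -0.0005] 9.2
94.0 [ 0.008  -0.0009] 11.2
92.0 [ 0.0093 -0.0012] 13.2
90.0 [ 0.0106 -0.0015] 15.2
88.0 [ 0.0119 -0.0017] 17.2
```

View pics/r3.png

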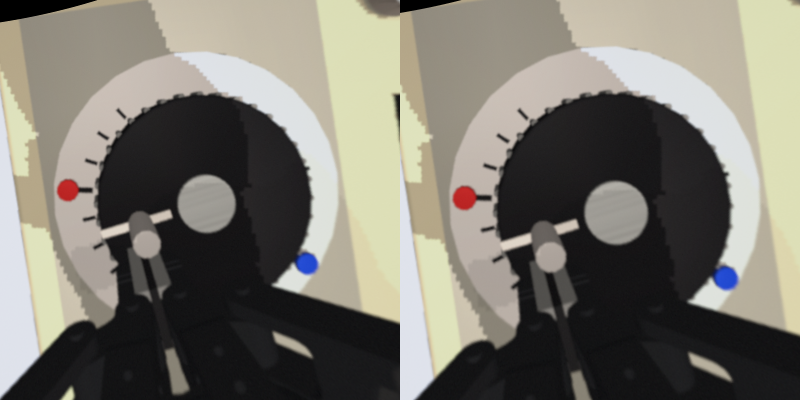

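The index now points to about 108°, the red marker is at 88° and the fingertip is resting against the peg. I'll push about 17° more, then check.

>>> arm_command(series=[[0, [0.0018, -0.0008, 0], 3], [0, [0.0036, -0.0015, 0], 6], [0, [0.0055, -0.0022, 0], 9], [0, [0.0068, -0.0026, 0], 11], [0, [0.0081, -0.0029, 0], 13], [0, [0.0094, -0.0032, 0], 15], [0, [0.0107, -0.0034, 0], 17], [0, [0.0107, -0.0034, 0], 17], [0, [0.0107, -0.0034, 0], 17]])

```text
clock: 5.03
tcp_pos: [0.551, 0.1744, 0.1311]
ee_rot: [[0.999, -0.033, -0.0], [-0.033, -0.999, 0.001], [-0.0, -0.001, -1.0]]
wrist_force: [-2.6, 1.0, 2.0]
grip_width: 0.0004
grasp_force: 1.2
```

```bash
cat > idx.py <<'E'
from dial import *
s,im=look(sys.argv[1]); auto(s,im); c=np.array([.5683,.1386]); a=rect(s,im,.103,c,.1,.00025)
m=ctrl.camera_model('wrist')
g=cv2.GaussianBlur(a,(0,0),1.5).min(2).astype(float)
# bright pixels at r 43..51 mm on the dial, sector round red
I,J=np.mgrid[:800,:800]; X=.1-.00025*I; Y=.1-.00025*J; r=np.hypot(X,Y); th=np.degrees(np.arctan2(Y,X))
M=(r>.043)&(r<.051)&(th>65)&(th<115); t=np.percentile(g[M],50); print('levels',np.percentile(g[M],[5,50,90,99]))
W=(M&(g>100)).astype(np.uint8); n,L,st,ce=cv2.connectedComponentsWithStats(W)
for i in range(1,n):
    if st[i,4]>100: print('line',st[i,4],'th',th[L==i].mean().round(2),'halfwidth mm',(r*np.radians(th-th[L==i].mean()))[L==i].std().round(5), 'fit dir',np.polyfit(Y[L==i],X[L==i],1).round(4))
cv2.imwrite('pics/'+sys.argv[1]+'r.png',a[100:700,:,::-1])
E
python3 idx.py w4
```

```text
5.0333 [0.551  0.1744 0.1311] heading -1.87 j [ -24.   33.    3.  116.   -3.   31. -111.] [-2.6  1.   2. ] 0.00041569049167066796
red [256.2 252.2] 413 [0.5708 0.2086 0.091 ]
blue [632.6   7.6] 201 [0.7057 0.0008 0.091 ]
blue [633.7  39. ] 265 [0.6861 0.0026 0.091 ]
blue [506.6 312.4] 262 [0.5314 0.0798 0.091 ]
green [634.8 305.1] 319 [ 0.5296 -0.0141  0.1   ]
levels [ 20.  25. 142. 202.]
line 613 th 91.86 halfwidth mm 0.00138 fit dir [-0.0026 -0.0014]
```

View pics/w4r.png

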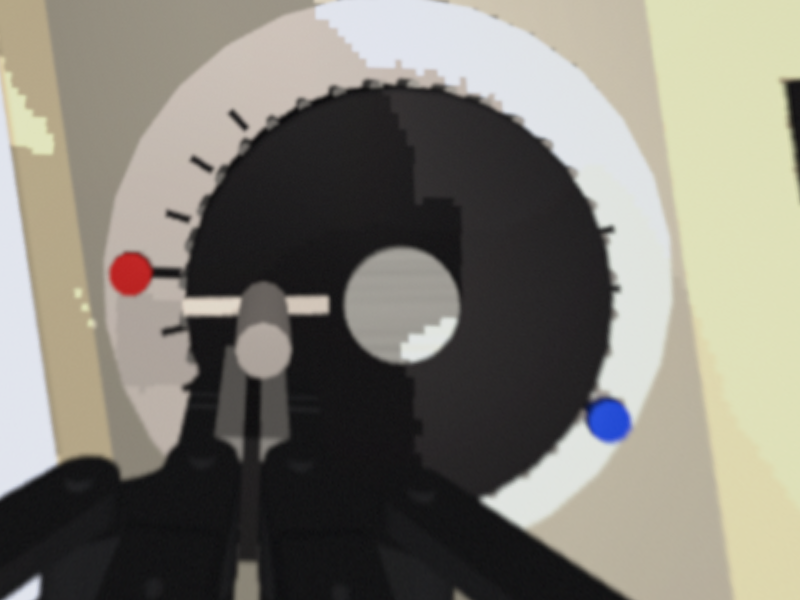

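Index is at about 91–92° against red at 88°, so I'll nudge it 3.3° (about 2 mm), back off, rise and look cleanly.

>>> arm_command(series=[[0, [0.001, 0, 0], 1.5], [0, [0.002, 0, 0], 3], [0, [0.002, 0, 0], 3], [0, [0.002, 0, 0], 3], [0, [0.002, 0, 0], 3], [0, [-0.012, 0, 0], 3], [0, [-0.025, 0, 0], 3], [0, [-0.035, -0.02, -0.04], 3], [0, [-0.045, -0.02, -0.08], 3], [0, [-0.055, -0.02, -0.1], 3], [0, [-0.055, -0.02, -0.1], 3], [0, [-0.055, -0.02, -0.1], 3], [0, [-0.055, -0.02, -0.1], 3]])

```text
clock: 6.17
tcp_pos: [0.4977, 0.1945, 0.2309]
ee_rot: [[0.996, -0.088, 0.001], [-0.088, -0.996, -0.001], [0.001, 0.0, -1.0]]
wrist_force: [0.9, -0.4, -0.3]
grip_width: 0.0
grasp_force: 0.0
```

```bash
cat >> idx.py <<'E'
M=(r>.019)&(r<.052)&(th>72)&(th<104)&~((r>.026)&(r<.042)); W=M&(g>100); k=np.polyfit(Y[W],X[W],1); print('full line slope',k.round(4),'dir',90-np.degrees(np.arctan(k[0])))
b=rect(s,im,.088,c,.1,.00025); cv2.imwrite('pics/'+sys.argv[1]+'q.png',b[100:700,:,::-1])
E
python3 idx.py w5
```

```text
6.1667 [0.4977 0.1945 0.2309] heading -5.03 j [ -30.   22.    5.  118.   -3.   40. -118.] [ 0.9 -0.4 -0.3] 2.0821486978155727e-05
red [300.6 132.1] 178 [0.5706 0.2085 0.091 ]
blue [615.8   3.3] 78 [ 0.6843 -0.0734  0.091 ]
blue [478.9 175. ] 149 [0.5312 0.0798 0.091 ]
green [592.8 173.1] 791 [ 0.5312 -0.0249  0.1   ]
levels [ 23.  26. 117. 169.]
line 588 th 87.63 halfwidth mm 0.00133 fit dir [0.0286 0.0006]
full line slope [ 0.0433 -0.0001] dir 87.5234897667025
```

View pics/w5r.png

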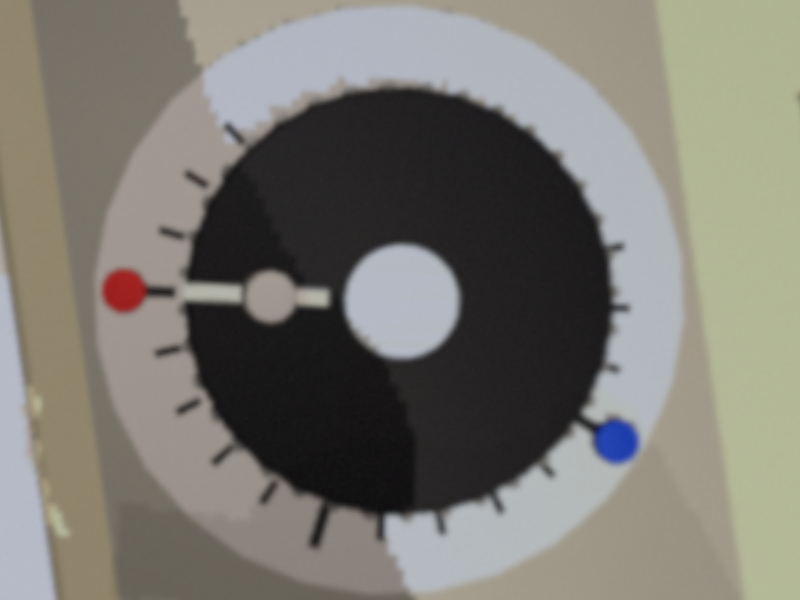

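The index line now points straight at the red marker: line row 293, marker row 291, a difference of about 0.5 mm. Next I'll go above the button.

>>> arm_command(series=[[0, [0.01, 0.04, 0], 0], [0, [0.02, 0.08, 0], 0], [0, [0.03, 0.12, 0.01], 0], [0, [0.04, 0.16, 0.03], 0], [0, [0.05, 0.2, 0.06], 0], [0, [0.0527, 0.2157, 0.08], 0], [0, [0.0527, 0.2157, 0.08], 0], [0, [0.0527, 0.2157, 0.08], 0], [0, [0.0527, 0.2157, 0.08], 0], [0, [0.0527, 0.2157, 0.08], 0]])

```text
clock: 7.05
tcp_pos: [0.5312, -0.0226, 0.151]
ee_rot: [[0.996, -0.084, 0.0], [-0.084, -0.996, 0.001], [0.0, -0.001, -1.0]]
wrist_force: [-0.1, 0.5, -0.8]
grip_width: 0.0003
grasp_force: 0.0
```

Run:
```python
from look import *
import pickle
s0=pickle.load(open('s.pkl','rb')); z=np.load('last.npz'); d=z['d'][170:177,589:596]; 
m=ctrl.camera_model('wrist'); o,D=ray('wrist',(592.8,173.1),s0)
T=s0['ee_rot']@m['tool_from_camera'][:3,:3]; fwd=T[:,2]
dd=np.median(d); print('button top',o+D[0]*dd/(D[0]@fwd))
s=ctrl.get_state(); print(s['clock'],s['tcp_pos'],s['wrist_force'])
```

```text
button top [ 0.53250398 -0.01821245  0.10787101]
7.05 [ 0.53119329 -0.02255348  0.15100819] [-0.0980997   0.48115337 -0.84358387]
```

>>> arm_command(series=[[0, [0, 0, 0.006], 0], [0, [0, 0, 0.012], 0], [0, [0, 0, 0.018], 0], [0, [0, 0, 0.021], 0], [0, [0, 0, 0.024], 0], [0, [0, 0, 0.024], 0], [0, [0, 0, 0.024], 0]])

```text
clock: 7.63
tcp_pos: [0.5304, -0.0232, 0.127]
ee_rot: [[0.996, -0.086, -0.001], [-0.086, -0.996, 0.001], [-0.001, -0.001, -1.0]]
wrist_force: [-1.0, 1.7, 3.1]
grip_width: -0.0002
grasp_force: 1.3
```

>>> arm_command(series=[[0, [0, 0, 0.001], 0], [0, [0, 0, 0.002], 0], [0, [0, 0, 0.003], 0], [0, [0, 0, 0.004], 0], [0, [0, 0, 0.004], 0], [0, [0, 0, 0.004], 0]])

```text
clock: 8.13
tcp_pos: [0.5306, -0.0234, 0.1231]
ee_rot: [[0.996, -0.086, -0.0], [-0.086, -0.996, 0.001], [-0.0, -0.0, -1.0]]
wrist_force: [-2.4, 3.7, 4.8]
grip_width: -0.0
grasp_force: 2.4
```

>>> arm_command(series=[[0, [0, 0, 0.001], 0], [0, [0, 0, 0.002], 0], [0, [0, 0, 0.003], 0], [0, [0, 0, 0.003], 0], [0, [0, 0, 0.003], 0]])

```text
clock: 8.55
tcp_pos: [0.5307, -0.0234, 0.1227]
ee_rot: [[0.996, -0.086, -0.0], [-0.086, -0.996, 0.001], [-0.0, -0.001, -1.0]]
wrist_force: [-7.6, 3.8, 27.1]
grip_width: -0.0001
grasp_force: 13.8
```

The force jumped to 27 N once the spring had reached about 5 N, so the button has bottomed. I'll retreat upward.

>>> arm_command(series=[[0, [0, 0, -0.02], 0], [0, [0, 0, -0.05], 0], [0, [-0.02, 0, -0.09], 0], [0, [-0.04, -0.03, -0.13], 0], [0, [-0.06, -0.06, -0.15], 0], [0, [-0.06, -0.1, -0.15], 0], [0, [-0.06, -0.1, -0.15], 0], [0, [-0.06, -0.1, -0.15], 0], [0, [-0.06, -0.1, -0.15], 0]])

```text
clock: 9.3
tcp_pos: [0.48, 0.0805, 0.2698]
ee_rot: [[0.996, -0.085, 0.001], [-0.085, -0.996, -0.001], [0.001, 0.001, -1.0]]
wrist_force: [-0.6, -0.3, -0.6]
grip_width: 0.0001
grasp_force: 0.0
```

```bash
python3 idx.py w6
```

```text
9.3 [0.48   0.0805 0.2698] heading -4.9 j [ -19.   16.    5.  122.   -2.   43. -108.] [-0.6 -0.3 -0.6] 0.0001240091592232724
red [170.  127.5] 104 [0.5709 0.2081 0.091 ]
blue [325.4 155.7] 127 [0.5312 0.0794 0.091 ]
green [454.3 148.7] 959 [ 0.5313 -0.0251  0.1   ]
levels [ 20.  22. 162. 164.]
line 1224 th 86.57 halfwidth mm 0.00316 fit dir [-0.1387  0.0091]
full line slope [ 0.0653 -0.0003] dir 86.26170156234153
```

View pics/w6.png

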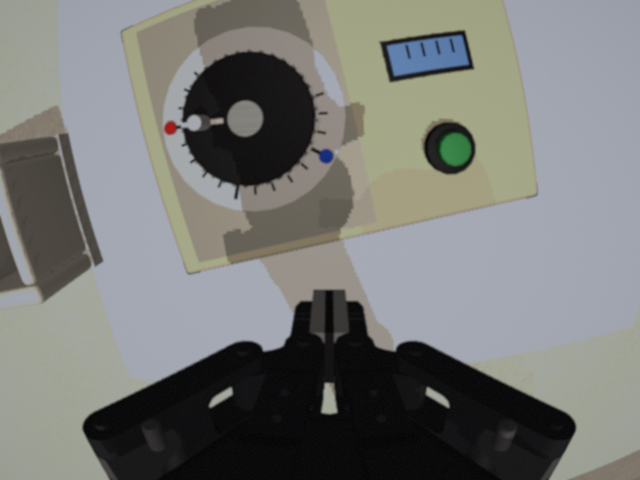

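The picture shows the index and peg pointing at the red marker (170,127), and the button standing up again at (455,149). The arm is clear, so I'm handing in.

```bash
python3 -c "
from workcell import ctrl
print(ctrl.close_job())"
```

```text
the job is handed in; nothing more can be done
None
```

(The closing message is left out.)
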